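Trial-fit a mixing paddle in its drive hub and free it with the wedge

ROBOT

A 6-joint arm with a two-finger parallel gripper is mounted at the origin on the work surface. World frame = base frame: x ahead of the robot, y to its left, z up, the work surface at z = 0. Lengths are in mm, angles in rad, forces in N, time in s.
With the tool pointing down it reaches from about 275 to 750 mm from the base axis. Payload 10.2 kg.
Tool frame: the origin (TCP) lies at the very end of the fingers, on their centre line; the grasp point (between the pads) lies 19 mm behind it; z points along the fingers, y is the line along which they close (so a half turn about z gives the same grasp; the last joint's range is limited). The gripper opens to 85 mm and grips with 20 to 120 N. Pads are 22 mm wide; open, the fingers measure 114 mm over their backs; the gripper's body (76 mm by 85 mm) begins 54 mm behind the grasp point. The pads swing forward as they close: fully open they stand 13 mm farther back than shut.
Start: joints at [1.104, 0.313, 1.498, -0, 1.331, -0.223], TCP at [126.743, 509.477, 202.794] pointing down, gripper open.
Joint ranges: [-2.94, 2.94], [-0.97, 2.17], [0.19, 2.56], [-1.23, 4.37], [0.02, 3.11], [-2.88, 2.88]. Speed limits (rad/s): [2.39, 2.39, 3.01, 3.14, 3.14, 3.14].

INTERFACE

Orientations are given as a unit quaternion [w, x, y, z].
In Python, from rig import * gives the robot as it stands. The module is installed in compiled form; this text tells all that it offers.
- The arm moves only by the shell command python3 -m crank 'ROWS' [FORCE]. ROWS is JSON, a list that holds one entry, the list of rows, each a list of 7 numbers: the shift along the tool's x, y, z in units of 25 mm (1.0 is 25 mm), then the turn, a rotation vector about the tool's x, y, z in units of 8 degrees (1.0 is 8 degrees), then the finger opening in mm, from 0 to 85.4. A call has exactly 8 rows; each row shifts and turns the commanded pose from where the row before left it, along the tool's axes as they then stand; what a row does not reach is not made up. A row lasts 1/10 s, in which the tool goes at most 50 mm and 8.59 degrees, less where a joint would pass 70% of its speed; a pose out of reach is approached as far as the arm can. A call is refused whole if a number of a shift passes 1 or a number of a turn 1, either way. A call with a gripper value outside its range is refused whole. The fingers move at their own pace and stop on an object; FORCE is the grip in N (left out, the last holds). Time passes only in rows, so rows that do not move let the fingers close, or fill a call up. It gives the time, the measured TCP pose, the force, the opening and the grip force at its end, in the units of the state.
- sense(): the state, without advancing time (a new reading comes with each control period).
- capture(name): name is "scene" or "side" or "wrist"; returns the picture (420x560x3 uint8, blue, green, red); there is no depth.
- camera_model(name): a dict with "fx", "fy", "cx", "cy" (pixels), "k1" (the pictures are not rectified: a ray, as slopes to the right and down, at radius r is drawn at 1 + k1 r^2 times it, then the intrinsics apply), "world_from_camera" (4x4, takes a point from camera to world coordinates); the wrist camera has in their place "T_tool_cam" (4x4, takes a point from camera to tool coordinates, whose origin is the TCP and whose axes are the flange's). Camera axes: x right, y up, looking along -z (the intrinsics and any distortion apply to the point x, -y, -z); pixel columns grow to the right and rows downward; lengths in mm; the calibration is good to about 2 mm. A picture is of the moment at which its call begins: read the wrist's pose just before it. camera_model takes no time and is no camera call.
- finish_job(): hands the job in; it is judged then, once.
The state is a dict: "time_s": time; "joints": joint angles; "dq": joint speeds; "tau": joint torques, N m; "eef_pos": TCP position; "ee_rot": TCP orientation; "force": force on the tool from outside, world axes, zero at the start; "wrist_torque": the same for the moment, N m; "grip_width": opening from 0.0 (shut) to 1.0 (fully open); "grip_force": force on a finger pad.
Only numpy, scipy, OpenCV 4.12 (cv2) and the standard library are available. Lean on these libraries where they do the work, as an engineer would, in place of code of your own. Each camera call takes 0.05 s, during which the arm holds its last target. There are 200 camera calls.

TASK

Trial-fit the mixing paddle in the mixer: take it from the wooden block, seat its tapered shank fully home in the hub, collar down on the hub's top, with a gentle twisting push (never lean on it hard; let the twist do the work), and let go of it. Then drive the release wedge, thin end first, through the slot at the hub's foot, gently, until it has lifted the paddle loose with its collar about 10 mm clear of the hub, and leave the wedge there holding it up. Once the wedge is in the slot do not touch the paddle, and leave the other kitchen things where they are.

Things in the scene. Friction and masses are not known exactly. Their poses are not given: they have to be found in the camera images.
- mixer: Fixed low white mixer base, bowl off: a box 180 (x) by 260 (y) by 50 mm high, from y = -150 to +110 mm, with a flat steel deck 50 mm above the table. Origin: on the hub's axis at table level; z up. The steel drive hub stands on the deck, 62 mm across, 64 mm high, its upper part (the head) sprung. The wedge is driven through its foot along +y. A black dial 14 mm high stands at x = 55, y = 85 mm.
- hub_top (a point): Centre of the hub's top face, 114 mm above the table when not pressed; axes as mixer. Home: the collar's underside is here. In the hub's head four spring-loaded jaws form a vertical taper bore (10 degrees a side). They meet the shank some 8 mm before home and grip it ever harder.
- head (a joint): How far (m) the hub's sprung head is pushed down: 0 at rest, 1 mm for every 8 N of push on it. More than 2.5 mm (about 20 N) harms the drive.
- slot_mouth (a point): The entry mouth (at -y) of the straight slot through the hub's foot along the base's y axis: middle of its width, at deck level, 28 mm from the hub's axis; axes as mixer. The slot is 22 mm wide (x) between two cheeks 24 mm high from y = -28 to +28 mm, with the head 29 mm above the deck over it; open at both ends.
- block: Fixed wooden storage block 100 by 100 by 66 mm high with a 41 mm through hole in its middle, in which the paddle stands upright, its collar lying on the block's top. Origin: centre of the underside.
- paddle: Metal mixing paddle, about 250 g, upright: tapered round shank (36 mm across at the top, 17 near its rounded end, 58 long), above it a round collar 60 across and 10 thick, above that a flat upright blade 12 mm thick (its x), 46 wide (its y), 62 tall, top 72 mm above the origin. Origin: centre of the collar's underside, on the axis; z up.
- shank_end (a point): Lower end of the paddle's shank, 58 mm below its origin. Pushed straight down into the hub the shank needs 25 to 35 N to go home, too much; turned to and fro meanwhile (about 0.4 rad a stroke, 1 mm down each) it slides home at about 10 N, then the collar meets the hub hard. Left alone it stays gripped: lifting takes 10 to 25 N. Home, this end is 6 mm above the deck.
- wedge: Release wedge, about 150 g, lying on its flat underside: a dark wooden handle block 36 (x) by 20 (y) by 45 mm (z), and along +x from it a polished steel blade 16 mm wide that thins from 33 mm high at the handle to 3 mm at the tip (1 in 4). Origin: underside of the handle's centre; x points to the tip, z up.
- wedge_tip (a point): Lower edge of the wedge's thin end, 135 mm from the body's origin along its x; axes as wedge. Slid along the deck it begins to lift a seated paddle when the tip is 5 to 12 mm beyond the hub's axis, then lifts 1 mm for each 4 mm (10 mm when the tip is 45 to 55 mm beyond the axis); the drive takes 4 to 15 N.
- mug: White mug, 82 mm across, 92 mm high. Bystander. Origin: centre of the underside.
- jar: Glass jar, 72 mm across, 100 mm high. Bystander. Origin: centre of the underside.
- oil: Green glass bottle, 60 mm across, 210 mm high. Bystander. Origin: centre of the underside.
- bowl: Blue bowl, 130 mm across, 55 mm high. Bystander. Origin: centre of the underside.
- spoon: Wooden spoon lying on the worktop. Bystander.
- mill: Dark wooden pepper mill, 50 mm across, 128 mm high. Bystander. Origin: centre of the underside.
Things that resemble listed ones, but are neither listed nor needed, are in the scene too. What is shaped like the wedge but green is not meant.

How it is judged (in metres and radians):
On the way, in this order (a step that is already met when the one before it is completed fails the run):
1. The paddle is seated fully home in the hub, its collar within 1.8 mm of the hub's top, upright, and let go (z of paddle in the frame of hub_top between -0.004 and 0.0018 m and horizontal distance between paddle and hub_top below 0.005 m and angle between paddle's own z axis and vertical below 0.05 rad and contact force between the fingers and paddle below 0.1 N), for 0.2 s.
2. The wedge's tip is through the slot as far as the hub's axis while the paddle is still in its seat (less than 4 mm up), untouched by the fingers (y of wedge_tip in the frame of mixer between -0.004 and 0.03 m and x of wedge_tip in the frame of mixer between -0.011 and 0.011 m and z of wedge_tip in the frame of mixer below 0.07 m and z of paddle in the frame of hub_top below 0.004 m and horizontal distance between paddle and hub_top below 0.005 m and contact force between the fingers and paddle below 0.1 N).
3. The wedge, driven on, bears on the paddle and has lifted it by more than 7 mm, untouched by the fingers (z of paddle in the frame of hub_top between 0.007 and 0.022 m and horizontal distance between paddle and hub_top below 0.005 m and angle between paddle's own z axis and vertical below 0.12 rad and contact force between the fingers and paddle below 0.1 N and y of wedge_tip in the frame of mixer between 0.02 and 0.1 m and x of wedge_tip in the frame of mixer between -0.011 and 0.011 m and z of wedge_tip in the frame of mixer between 0.045 and 0.07 m and contact force between wedge and paddle above 0.1 N), for 0.2 s.
At the end, for the whole second after the job is handed in: The paddle stands in the hub, its axis within 5 mm of the hub's and within 0.12 rad of upright, its collar 7 to 22 mm above the hub's top, resting on the wedge; the wedge lies in the slot, its tip 20 to 100 mm beyond the hub's axis; both are at rest and let go (all of step 3 and linear speed of each of paddle, wedge below 0.02 m/s); the robot touches nothing.
It fails at once if The hub is pressed too hard: its sprung head sinks by more than 2.5 mm (about 20 N) (value of joint head above 0.0025 m).
It fails at once if The wedge is forced: more than 35 N against the mixer or the paddle (contact force between wedge and mixer above 35 N or contact force between wedge and paddle above 35 N).
It fails at once if The fingers touch the paddle while the wedge is in the slot (y of wedge_tip in the frame of mixer between -0.028 and 0.1 m and x of wedge_tip in the frame of mixer between -0.011 and 0.011 m and z of wedge_tip in the frame of mixer below 0.07 m and contact force between the fingers and paddle above 0.5 N).
It fails at once if A bystander is moved by more than 30 mm (distance of any of mug, jar, oil, bowl, spoon, mill from where it was at the start of the episode above 0.03 m).
It also fails if it takes over 72 s, if anything falls off the work surface, if the arm or the gripper's body presses on something with over 40 N, if the wrist force passes 120 N, or if a joint passes its speed limit or range.

## Working session

There is one attempt and no reset: what is moved stays moved. The work goes in short steps, Python scripts to look and compute and a shell command to move; the robot and the scene stay as the last step left them, time stands still between calls to the robot, and variables do not carry over. Pictures are saved under pics/ and viewed, at most 10 in all, crops included, and the job is handed in when it is done.

```bash
mkdir -p pics
cat > h.py <<'E'
from rig import *
import numpy as np, cv2
from scipy.spatial.transform import Rotation as R
def pose():
    s=sense(); q=s['ee_rot']; return np.array(s['eef_pos']),R.from_quat([q[1],q[2],q[3],q[0]])
def T(name):
    m=camera_model(name)
    if name!='wrist': return m,np.array(m['world_from_camera'])
    p,r=pose(); M=np.eye(4); M[:3,:3]=r.as_matrix(); M[:3,3]=p
    return m,M@np.array(m['T_tool_cam'])
def ray(m,M,u,v):
    x=np.array([(u-m['cx'])/m['fx'],(v-m['cy'])/m['fy']]); y=x.copy()
    for _ in range(30): y=x/(1+m['k1']*(y@y))
    d=M[:3,:3]@np.array([y[0],-y[1],-1]); return M[:3,3],d
def at(m,M,u,v,z):
    o,d=ray(m,M,u,v); return o+d*(z-o[2])/d[2]
def proj(m,M,P):
    c=np.linalg.inv(M)@np.append(P,1); y=np.array([c[0],-c[1]])/-c[2]; y=y*(1+m['k1']*(y@y))
    return y[0]*m['fx']+m['cx'],y[1]*m['fy']+m['cy']
E
python3 - <<'E'
from h import *
print(sense())
for n in ['scene','side','wrist']:
    m,M=T(n); im=capture(n); cv2.imwrite(f'pics/{n}0.png',im); np.savez(f'{n}0.npz',M=M)
    print(n,m['fx'],m['cx'],m['cy'],m['k1'],np.round(M,3).tolist())
a=cv2.imread('pics/scene0.png');cv2.imwrite('pics/scene0b.png',cv2.resize(a,(800,600),interpolation=cv2.INTER_CUBIC))
a=cv2.imread('pics/side0.png');cv2.imwrite('pics/side0b.png',cv2.resize(a,(800,600),interpolation=cv2.INTER_CUBIC))
E
```

```text
{'time_s': 0.0, 'joints': array([ 1.10358515e+00,  3.13475320e-01,  1.49845764e+00,  3.56014705e-05,
        1.33098987e+00, -2.23417450e-01]), 'dq': array([ 0.00063694,  0.00012065, -0.00099528,  0.00109369,  0.00138327,
       -0.00027656]), 'tau': array([-1.16574470e-04, -4.12274122e+01, -2.59734803e+01, -2.06426766e-04,
        4.22125391e-03,  3.04745720e-05]), 'eef_pos': array([126.60167364, 509.20132711, 202.21440477]), 'ee_rot': array([-2.41396489e-04,  1.21599397e-01,  9.92579037e-01, -6.19978679e-04]), 'force': array([ 0.02113139,  0.61423362, -0.09990969]), 'wrist_torque': array([-0.02044089,  0.01211013, -0.01955781]), 'grip_force': 0.0, 'grip_width': 0.9932027287847929}
scene 408.42205871548356 279.85037351786445 212.27296184734985 -0.07171357610922857 [[-0.877, -0.298, 0.376, 987.053], [0.48, -0.55, 0.683, 779.386], [0.003, 0.78, 0.626, 887.143], [0.0, 0.0, 0.0, 1.0]]
side 457.1464233965642 282.9238850627951 211.21132047653902 0.04950904481075404 [[0.972, 0.176, -0.159, 296.84], [-0.237, 0.708, -0.666, -1031.968], [-0.005, 0.684, 0.729, 1143.327], [0.0, 0.0, 0.0, 1.0]]
wrist 294.0901231448686 285.1537472716482 207.91439061830582 -0.047483431267378265 [[0.241, -0.918, -0.315, 44.961], [0.97, 0.228, 0.079, 529.579], [-0.0, -0.324, 0.946, 373.324], [0.0, 0.0, 0.0, 1.0]]
```

View pics/scene0b.png

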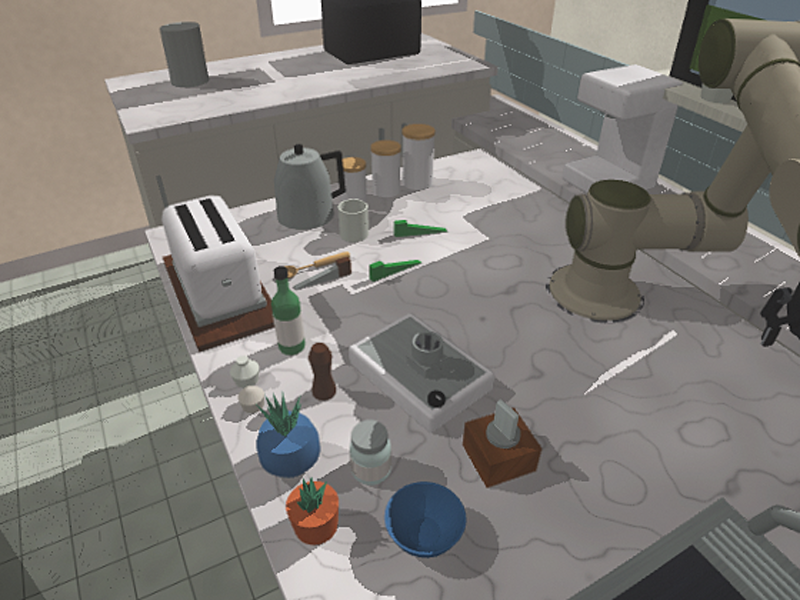

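View pics/side0b.png

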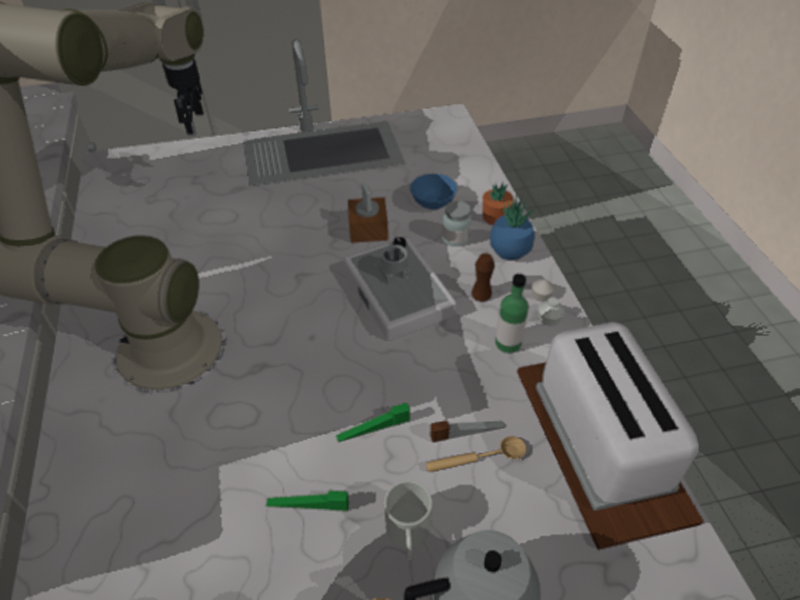

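The scene picture shows the mixer at (425,365), the block at (502,440) and the wedge, dark handle, at (340,262). In the side picture they are at (400,285), (368,215) and (440,430), with the wedge lying beside the spoon. Next I'll enlarge these areas.

Run:
```python
import cv2,numpy as np
s=cv2.imread('pics/scene0.png');d=cv2.imread('pics/side0.png')
def c(im,x,y,w,h,k): return cv2.resize(im[y:y+h,x:x+w],None,fx=k,fy=k,interpolation=cv2.INTER_CUBIC)
A=np.zeros((600,800,3),np.uint8)
a=c(s,240,210,150,135,2.667*1.0); A[:a.shape[0],:a.shape[1]]=a   # scale 2.667
b=c(d,235,120,100,120,3); A[:360,400:700]=b
e=c(d,290,270,90,55,4); A[370:590,0:360]=e
f=c(s,185,165,70,40,5); A[380:580,400:750]=f
cv2.imwrite('pics/m1.png',A)
```

```text
(no output)
```

View pics/m1.png

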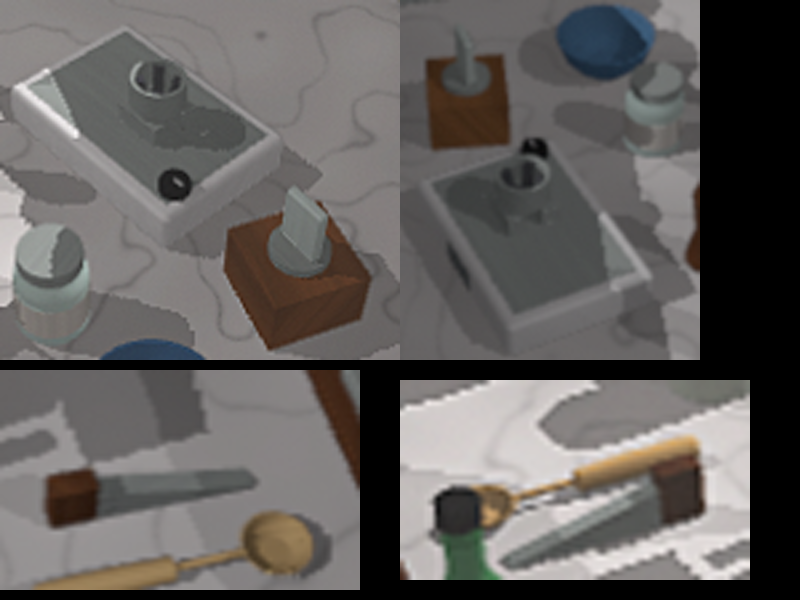

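The enlargement shows the hub top ring at (158,78) scene and (525,175) side. The dial is at (175,184) and (534,148), and the collar at (300,245) and (466,75). The wedge tip is at (253,481) side and (505,560) scene, and its handle at about (72,497) side and (680,490) scene.

Run:
```python
from h import *
ms,Ms=T('scene');md,Md=T('side')
S=lambda x,y:(240+x/2.667,210+y/2.667); D=lambda x,y:(235+(x-400)/3,120+y/3)
W=lambda x,y:(290+x/4,270+(y-370)/4); F=lambda x,y:(185+(x-400)/5,165+(y-380)/5)
def s(n,p,z): print(n,'scene',np.round(at(ms,Ms,*p,z)))
def d(n,p,z): print(n,'side',np.round(at(md,Md,*p,z)))
s('hub',S(158,78),114);d('hub',D(525,175),114)
s('dial',S(175,182),64);d('dial',D(534,147),64)
s('collar',S(300,245),76);d('collar',D(466,75),76)
s('bladetopmid',S(307,202),138);d('bladetop',D(462,30),138)
for p in [(128,28),(14,90),(168,218),(280,135)]: s('deckcorner',S(*p),50)
for p in [(422,183),(650,277),(511,325),(550,150)]: d('deckcorner',D(*p),50)
for p in [(228,235),(370,280),(272,302)]: s('block',S(*p),66)
for p in [(427,58),(505,55),(432,108),(510,105)]: d('block',D(*p),66)
d('tip',W(255,481),1.5); s('tip',F(505,562),1.5)
for p in [(48,478),(97,470),(100,490),(50,497)]: d('handle top',W(*p),45)
for p in [(655,463),(693,457),(704,470),(662,478)]: s('handle top',F(*p),45)
```

```text
hub scene [533.  67. 114.]
hub side [536.  58. 114.]
dial scene [568. 162.  64.]
dial side [570. 156.  64.]
collar scene [512. 295.  76.]
collar side [516. 293.  76.]
bladetopmid scene [514. 295. 138.]
bladetop side [516. 301. 138.]
deckcorner scene [482. -86.  50.]
deckcorner scene [648. -52.  50.]
deckcorner scene [592. 189.  50.]
deckcorner scene [427. 148.  50.]
deckcorner side [432. 141.  50.]
deckcorner side [646. -66.  50.]
deckcorner side [484. -98.  50.]
deckcorner side [590. 161.  50.]
block scene [560. 246.  66.]
block scene [474. 354.  66.]
block scene [568. 330.  66.]
block side [477. 350.  66.]
block side [574. 332.  66.]
block side [465. 253.  66.]
block side [558. 235.  66.]
tip side [ 663. -373.    2.]
tip scene [ 659. -369.    2.]
handle top side [ 510. -362.   45.]
handle top side [ 545. -363.   45.]
handle top side [ 543. -380.   45.]
handle top side [ 507. -377.   45.]
handle top scene [ 536. -373.   45.]
handle top scene [ 509. -366.   45.]
handle top scene [ 509. -347.   45.]
handle top scene [ 540. -353.   45.]
```

Triangulation gives the hub axis at about (534,62), mixer yaw about 13°, the paddle at about (514,295), and the wedge handle at about (526,-368) pointing along +x. These agree with the given sizes. Now I'll move above the paddle for a wrist view.

```bash
python3 -m crank '[[[-1,-0.29,-0.07,0,0,0,85],[-1,-0.29,-0.07,0,0,0,85],[-1,-0.29,-0.07,0,0,0,85],[-1,-0.29,-0.07,0,0,0,85],[-1,-0.29,-0.07,0,0,0,85],[-1,-0.29,-0.07,0,0,0,85],[-1,-0.29,-0.07,0,0,0,85],[-1,-0.29,-0.07,0,0,0,85]]]'
python3 -m crank '[[[-1,-0.29,-0.07,0,0,0,85],[-1,-0.29,-0.07,0,0,0,85],[-1,-0.29,-0.07,0,0,0,85],[-1,-0.29,-0.07,0,0,0,85],[-1,-0.29,-0.07,0,0,0,85],[-1,-0.29,-0.07,0,0,0,85],[-0.5,-0.1,0,0,0,0,85],[0,0,0,0,0,0,85]]]'
python3 - <<'E'
from h import *
m,M=T('wrist'); im=capture('wrist'); np.savez('w1.npz',M=M); p,r=pose(); print(p,r.as_matrix().round(3))
cv2.imwrite('pics/w1.png',cv2.resize(im,(800,600),interpolation=cv2.INTER_CUBIC))
E
```

```text
time_s: 0.95
eef_pos: [307.6, 404.2, 216.7]
ee_rot: [-0.0, 0.122, 0.993, -0.0]
force: [-0.4, 0.1, 0.5]
grip_width: 0.992
grip_force: 0.0
time_s: 1.75
eef_pos: [454.1, 320.5, 226.8]
ee_rot: [-0.0, 0.122, 0.992, -0.0]
force: [0.5, 0.5, -0.2]
grip_width: 0.996
grip_force: 0.0
[453.17253179 321.11834481 226.88891798] [[-0.97   0.242 -0.001]
 [ 0.242  0.97  -0.   ]
 [ 0.001 -0.    -1.   ]]
```

View pics/w1.png

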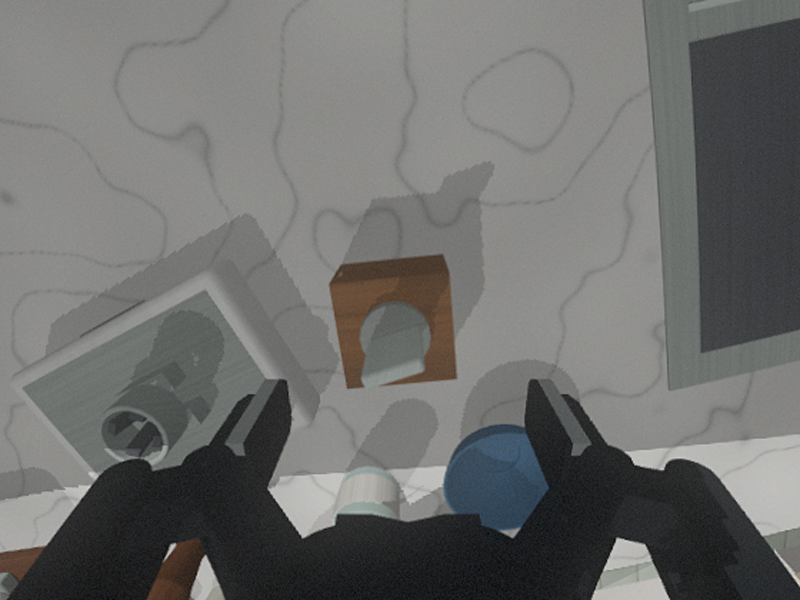

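The wrist view shows the collar centre at (396,335), the blade's light top face from about (363,382) to (424,364), the hub ring at (141,436), and the block's near edges.

Run:
```python
from h import *
m,_=T('wrist'); M=np.load('w1.npz')['M']; k=1.42857
g=lambda u,v,z: at(m,M,u/k,v/k,z)[:2].round(1)
print('collar',g(396,335,76)); a,b=g(363,382,138),g(424,364,138); print('blade',a,b,(a+b)/2,np.linalg.norm(a-b),np.degrees(np.arctan2(*(b-a)[::-1])))
for p in [(331,285),(447,272),(456,379),(347,388)]: print('blk',g(*p,66))
print('hub',g(141,436,114)); 
for p in [(207,281),(22,385)]: print('deck',g(*p,50))
im=cv2.imread('pics/w1.png'); A=np.zeros((600,800,3),np.uint8)
A[:,:400]=cv2.resize(im[240:400,320:470],(400,427),interpolation=cv2.INTER_CUBIC).__getitem__(slice(None)).repeat(1,0) if 0 else cv2.copyMakeBorder(cv2.resize(im[240:400,320:470],(400,427)),0,173,0,0,0)
A[:,400:]=cv2.copyMakeBorder(cv2.resize(im[370:480,80:200],(400,367)),0,233,0,0,0)
cv2.imwrite('pics/m2.png',A)
```

```text
collar [509.7 296.7]
blade [512.6 273.6] [509.2 318.5] [510.9  296.05] 45.028546501080825 94.33039156406726
blk [457.2 254.5]
blk [469.7 350. ]
blk [568.8 336.7]
blk [553.9 239.2]
hub [531.3  73.5]
deck [431.2 145.8]
deck [484.7 -81.2]
```

View pics/m2.png

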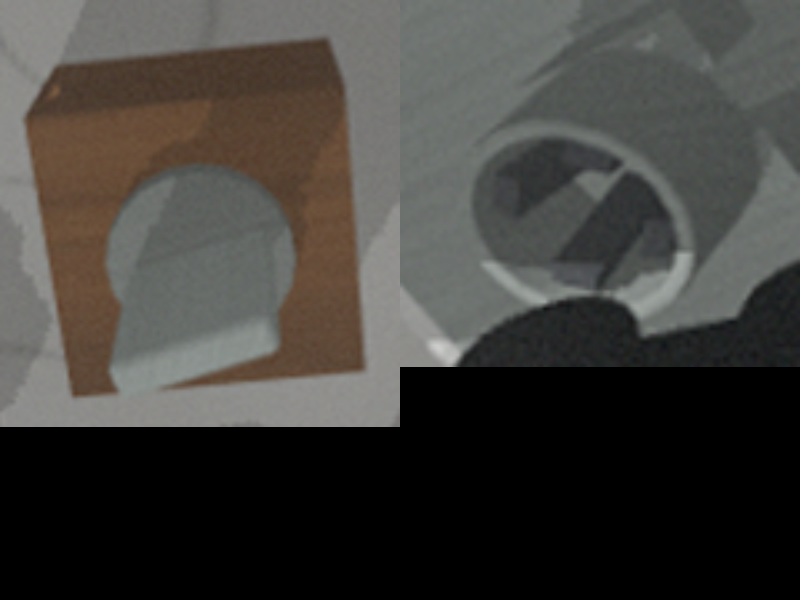

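```bash
python3 -m crank '[[[-0.83,-0.13,0,0,0,0,85],[-0.83,-0.13,0,0,0,0,85],[-0.83,-0.13,0,0,0,0,85],[0,0,0,0,0,1,85],[0,0,0,0,0,1,85],[0,0,0,0,0,1,85],[0,0,0,0,0,1,85],[0,0,0,0,0,1,85]]]'
python3 -m crank '[[[0,0,0,0,0,1,85],[0,0,0,0,0,1,85],[0,0,0,0,0,1,85],[0,0,0,0,0,1,85],[0,0,0.8,0,0,0,85],[0,0,0.8,0,0,0,85],[0,0,0.8,0,0,0,85],[0,0,0,0,0,0,85]]]'
cat > go.py <<'E'
import sys
from h import *
p,r=pose(); t=[float(a) for a in sys.argv[1:5]]
d=r.as_matrix().T@(np.array(t[:3])-p)/25
y=np.degrees(np.arctan2(*r.as_matrix()[:2,1][::-1])); e=(y-t[3]+180)%360-180
print('pos',p.round(1),'tooly',round(y,2),'units',d.round(2),'turnz',round(e/8,2),'F',sense()['force'].round(1),'j6',sense()['joints'][5].round(2),'tilt',np.degrees(np.arccos(-r.as_matrix()[2,2])).round(2))
E
python3 go.py 511 296.5 88 4.3
```

```text
time_s: 2.6
eef_pos: [510.3, 297.7, 227.3]
ee_rot: [-0.0, 0.456, 0.89, -0.0]
force: [0.2, 0.6, -0.2]
grip_width: 0.991
grip_force: 0.0
time_s: 3.4
eef_pos: [509.2, 297.1, 164.9]
ee_rot: [-0.001, 0.681, 0.732, -0.002]
force: [-0.6, -0.8, -0.4]
grip_width: 0.992
grip_force: 0.0
pos [509.2 297.1 164.9] tooly 4.1 units [-0.02  0.08  3.07] turnz -0.02 F [-0.6 -0.8 -0.4] j6 0.26 tilt 0.3
```

```bash
python3 -m crank '[[[0,0.08,0.8,0,0,0,85],[0,0,0.8,0,0,0,85],[0,0,0.8,0,0,0,85],[0,0,0.6,0,0,0,85],[0,0,0.07,0,0,0,85],[0,0,0,0,0,0,0],[0,0,0,0,0,0,0],[0,0,0,0,0,0,0]]]' 50
python3 -m crank '[[[0,0,0,0,0,0,0],[0,0,0,0,0,0,0],[0,0,0,0,0,0,0],[0,0,0,0,0,0,0],[0,0,0,0,0,0,0],[0,0,0,0,0,0,0],[0,0,0,0,0,0,0],[0,0,0,0,0,0,0]]]' 50
python3 go.py 511 296.5 88 4.3
```

```text
time_s: 4.2
eef_pos: [513.9, 297.0, 91.7]
ee_rot: [0.0, 0.682, 0.732, 0.001]
force: [-0.5, -0.9, -0.0]
grip_width: 0.509
grip_force: 0.0
time_s: 5.0
eef_pos: [513.5, 296.7, 90.8]
ee_rot: [0.0, 0.682, 0.732, 0.0]
force: [-1.4, -0.4, 5.2]
grip_width: 0.124
grip_force: 52.4
pos [513.5 296.7  90.8] tooly 4.04 units [-0.   -0.1   0.11] turnz -0.03 F [-1.4 -0.4  5.2] j6 0.26 tilt 0.02
```

```bash
python3 -m crank '[[[0,0,-0.5,0,0,0,0],[0,0,-0.8,0,0,0,0],[0,0,-0.8,0,0,0,0],[0,0,-0.8,0,0,0,0],[0,0,-0.8,0,0,0,0],[0,0,-0.8,0,0,0,0],[-0.4,0,-0.3,0,0,0,0],[-0.6,0,0,0,0,0,0]]]'
python3 -m crank '[[[-0.8,0.01,0,0,0,0,0],[-0.8,0.01,0,0,0,0,0],[-0.8,0.01,0,0,0,0,0],[-0.8,0.01,0,0,0,0,0],[-0.8,0.01,0,0,0,0,0],[-0.8,0.01,0,0,0,0,0],[-0.8,0.01,0,0,0,0,0],[-0.8,0.01,0,0,0,0,0]]]'
python3 -m crank '[[[-0.8,0.01,0,0,0,0,0],[-0.8,0.01,0,0,0,0,0],[-0.8,0.01,0,0,0,0,0],[-0.8,0.01,0,0,0,0,0],[-0.8,0.01,0,0,0,0,0],[-0.8,0.01,0,0,0,0,0],[-0.6,0.01,0,0,0,0,0],[0,0,0,0,0,0,0]]]'
python3 -m crank '[[[0,0,0,0,0,0,0],[0,0,0,0,0,0,0],[0,0,0,0,0,0,0],[0,0,0,0,0,0,0],[0,0,0,0,0,0,0],[0,0,0,0,0,0,0],[0,0,0,0,0,0,0],[0,0,0,0,0,0,0]]]'|tail -1
python3 go.py 540 -22 210 4.3
python3 - <<'E'
from h import *
m,M=T('wrist'); im=capture('wrist'); p,r=pose(); np.savez('w2.npz',M=M,p=p,R=r.as_matrix())
cv2.imwrite('pics/w2.png',cv2.resize(im,(800,600),interpolation=cv2.INTER_CUBIC))
E
```

```text
time_s: 5.8
eef_pos: [515.4, 271.2, 211.1]
ee_rot: [0.0, 0.681, 0.732, 0.0]
force: [0.4, 0.0, -3.2]
grip_width: 0.124
grip_force: 51.5
time_s: 6.6
eef_pos: [527.7, 110.3, 209.2]
ee_rot: [-0.001, 0.682, 0.731, -0.001]
force: [0.6, -0.4, -1.8]
grip_width: 0.126
grip_force: 51.5
time_s: 7.4
eef_pos: [539.2, -24.4, 209.7]
ee_rot: [-0.001, 0.683, 0.731, -0.001]
force: [-0.2, -0.4, -1.9]
grip_width: 0.127
grip_force: 51.5
grip_force: 51.5
pos [539.7 -22.2 210.5] tooly 4.03 units [0.01 0.01 0.02] turnz -0.03 F [ 0.2 -0.2 -2.6] j6 -0.33 tilt 0.0
```

View pics/w2.png

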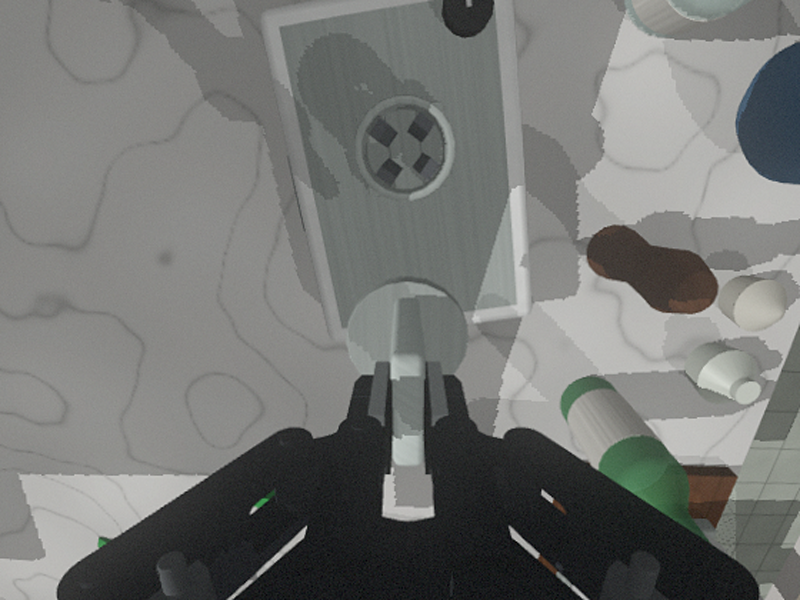

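The wrist view shows the hub from straight above, with its ring centre at (405,149), and the held collar spanning columns 346–467 with its upper edge at row 278–284. The blade is held cleanly between the pads.

Run:
```python
from h import *
m,_=T('wrist'); f=np.load('w2.npz'); M,p,Rm=f['M'],f['p'],f['R']; k=1.42857
th=np.linspace(0,2*np.pi,200)
def ext(c,r): 
    q=np.array([proj(m,M,[c[0]+r*np.cos(t),c[1]+r*np.sin(t),c[2]]) for t in th])*k
    return q.min(0).round(1),q.max(0).round(1)
h=at(m,M,405/k,149/k,114);print('hub',h,ext(h,31))
for o in [-3,0,3]:
    c=p+Rm[:,0]*o; print(o,'colltop',ext([c[0],c[1],p[2]-14.8],30),'under',ext([c[0],c[1],p[2]-24.8],30))
a=at(m,M,278/k,14/k,50);b=at(m,M,345/k,335/k,50);print(a,b,np.degrees(np.arctan2(*(a-b)[:2][::-1]))-90)
a=at(m,M,513/k,2/k,50);b=at(m,M,527/k,312/k,50);print(a,b,np.degrees(np.arctan2(*(a-b)[:2][::-1]))-90)
```

```text
hub [531.74502711  64.00081983 114.        ] (array([353.7,  93.4]), array([456.3, 201. ]))
-3 colltop (array([346.4, 282.9]), array([470. , 395.6])) under (array([349.1, 276.9]), array([467.3, 385.4]))
0 colltop (array([346.1, 276.7]), array([470.3, 390.5])) under (array([348.9, 270.9]), array([467.5, 380.4]))
3 colltop (array([345.8, 270.4]), array([470.6, 385.3])) under (array([348.6, 264.9]), array([467.8, 375.4]))
[437.29602681 148.55147201  50.        ] [490.14317322 -90.34593566  50.        ] 12.473677857913358
[598.73463102 167.06253706  50.        ] [643.46639214 -58.2823365   50.        ] 11.227467150065834
```

```bash
python3 go.py 532.3 66.5 200 4.03
python3 -m crank '[[[0.6,-0.01,0,0,0,0,0],[0.8,-0.01,0,0,0,0,0],[0.8,-0.01,0,0,0,0,0],[0.8,-0.01,0,0,0,0,0],[0.57,-0.01,0,0,0,0,0],[0,0,0.2,0,0,0,0],[0,0,0.2,0,0,0,0],[0,0,0,0,0,0,0]]]'
python3 go.py 532.3 66.5 150 4.03
```

```text
pos [539.7 -22.2 210.5] tooly 4.03 units [ 3.56 -0.05  0.42] turnz 0.0 F [ 0.   0.2 -2.7] j6 -0.33 tilt 0.0
time_s: 9.05
eef_pos: [531.8, 66.2, 199.5]
ee_rot: [-0.001, 0.682, 0.731, -0.001]
force: [-0.6, 1.3, -2.3]
grip_width: 0.129
grip_force: 51.4
pos [531.8  66.2 199.5] tooly 4.0 units [0.01 0.02 1.98] turnz -0.0 F [-0.6  1.3 -2.3] j6 -0.16 tilt 0.1
```

```bash
python3 -m crank '[[[0,0.02,0.4,0,0,0,0],[0,0,0.4,0,0,0,0],[0,0,0.4,0,0,0,0],[0,0,0.3,0,0,0,0],[0,0,0.2,0,0,0,0],[0,0,0.12,0,0,0,0],[0,0,0,0,0,0,0],[0,0,0,0,0,0,0]]]'
python3 go.py 532.3 66.5 147 4.03
```

```text
time_s: 9.85
eef_pos: [532.9, 66.7, 155.3]
ee_rot: [0.0, 0.682, 0.732, 0.0]
force: [-1.2, 0.3, -2.3]
grip_width: 0.124
grip_force: 51.5
pos [532.9  66.7 155.3] tooly 4.03 units [-0.01 -0.02  0.33] turnz 0.0 F [-1.2  0.3 -2.3] j6 -0.16 tilt 0.03
```

```bash
python3 -m crank '[[[0,0,0.14,0,0,0,0],[0,0,0.13,0,0,0,0],[0,0.01,0.01,0,0,0.75,0],[0,0.01,0.01,0,0,0.75,0],[0,-0.02,0.015,0,0,-1,0],[0,-0.02,0.015,0,0,-1,0],[0,-0.02,0.015,0,0,-1,0],[0,0.02,0.015,0,0,1,0]]]'
python3 go.py 532.3 66.5 138.8 4.03
```

```text
time_s: 10.65
eef_pos: [532.0, 66.6, 146.1]
ee_rot: [0.0, 0.653, 0.757, -0.0]
force: [-0.8, -1.9, -2.4]
grip_width: 0.126
grip_force: 51.7
pos [532.   66.6 146.1] tooly 8.45 units [-0.01  0.01  0.29] turnz 0.55 F [-0.8 -1.9 -2.4] j6 -0.24 tilt 0.04
```

```bash
python3 -m crank '[[[0,0.02,0.015,0,0,1,0],[0,0.02,0.015,0,0,1,0],[0,-0.02,0.015,0,0,-1,0],[0,-0.02,0.015,0,0,-1,0],[0,-0.02,0.015,0,0,-1,0],[0,0.02,0.015,0,0,1,0],[0,0.02,0.015,0,0,1,0],[0,0.02,0.015,0,0,1,0]]]'
python3 go.py 532.3 66.5 138.8 4.03
```

```text
time_s: 11.45
eef_pos: [532.9, 66.8, 143.4]
ee_rot: [0.0, 0.756, 0.654, -0.001]
force: [-3.5, -3.1, 1.2]
grip_width: 0.126
grip_force: 52.1
pos [532.9  66.8 143.4] tooly -8.28 units [-0.01 -0.02  0.18] turnz -1.54 F [-3.5 -3.1  1.2] j6 0.05 tilt 0.07
```

```bash
python3 -m crank '[[[-0.02,-0.04,0.015,0,0,-1,0],[0,-0.02,0.015,0,0,-1,0],[0,-0.02,0.015,0,0,-1,0],[0,0.02,0.015,0,0,1,0],[0,0.02,0.015,0,0,1,0],[0,0.02,0.015,0,0,1,0],[0,-0.02,0.015,0,0,-1,0],[0,-0.02,0.015,0,0,-1,0]]]'
python3 go.py 532.3 66.5 138.8 4.03
```

```text
time_s: 12.25
eef_pos: [531.9, 66.5, 140.9]
ee_rot: [0.001, 0.654, 0.756, 0.0]
force: [-1.0, -3.0, 4.1]
grip_width: 0.128
grip_force: 52.4
pos [531.9  66.5 140.9] tooly 8.31 units [-0.    0.01  0.08] turnz 0.54 F [-1.  -3.   4.1] j6 -0.24 tilt 0.09
```

```bash
python3 -m crank '[[[-0.02,-0.02,0.013,0,0,-1,0],[0,0.02,0.013,0,0,1,0],[0,0.02,0.013,0,0,1,0],[0,0.02,0.013,0,0,1,0],[0,-0.02,0.013,0,0,-1,0],[0,-0.02,0.013,0,0,-1,0],[0,-0.02,0.01,0,0,-1,0],[0,0.02,0.01,0,0,1,0]]]'
python3 go.py 532.3 66.5 138.8 4.03
```

```text
time_s: 13.05
eef_pos: [531.9, 66.5, 138.7]
ee_rot: [0.001, 0.653, 0.757, 0.0]
force: [-3.3, -1.9, 4.9]
grip_width: 0.125
grip_force: 52.7
pos [531.9  66.5 138.7] tooly 8.47 units [-0.    0.02 -0.  ] turnz 0.55 F [-3.3 -1.9  4.9] j6 -0.24 tilt 0.09
```

```bash
python3 -m crank '[[[0,0.02,0.012,0,0,1,0],[0,0.02,0.012,0,0,1,0],[0,-0.02,0.012,0,0,-1,0],[0,-0.02,0.012,0,0,-1,0],[0,-0.02,0.0,0,0,-1,0],[0,0.02,0.0,0,0,1,0],[0,0.02,0,0,0,1,0],[0,0.02,0,0,0,1,0]]]'
python3 go.py 532.3 66.5 138.8 4.03
```

```text
time_s: 13.85
eef_pos: [532.7, 66.7, 137.7]
ee_rot: [0.001, 0.756, 0.654, -0.0]
force: [-5.0, -2.2, 8.5]
grip_width: 0.128
grip_force: 53.2
pos [532.7  66.7 137.7] tooly -8.24 units [-0.01 -0.01 -0.04] turnz -1.53 F [-5.  -2.2  8.5] j6 0.05 tilt 0.07
```

```bash
python3 -m crank '[[[0,-0.04,0.01,0,0,-1,0],[0,-0.02,0.01,0,0,-1,0],[0,-0.02,0.0,0,0,-1,0],[0,0.02,0.0,0,0,1,0],[0,0.02,0.0,0,0,1,0],[0,0.02,0.0,0,0,1,0],[0,0,0,0,0,0,0],[0,0,0,0,0,0,0]]]'
python3 go.py 532.3 66.5 138.8 4.03
```

```text
time_s: 14.65
eef_pos: [532.5, 66.7, 137.5]
ee_rot: [0.001, 0.755, 0.656, 0.0]
force: [-3.2, -3.3, 9.3]
grip_width: 0.126
grip_force: 53.1
pos [532.5  66.7 137.5] tooly -7.98 units [-0.01 -0.01 -0.05] turnz -1.5 F [-3.2 -3.3  9.3] j6 0.05 tilt 0.14
```

```bash
python3 -m crank '[[[0,-0.02,0.012,0,0,-1,0],[0,-0.02,0.012,0,0,-1,0],[0,-0.02,0.0,0,0,-1,0],[0,0.02,0.0,0,0,1,0],[0,0.02,0.0,0,0,1,0],[0,0.02,0.0,0,0,1,0],[0,-0.02,0,0,0,-1,0],[0,-0.01,0,0,0,-0.5,0]]]'
python3 go.py 532.3 66.5 138.8 4.03
```

```text
time_s: 15.45
eef_pos: [532.3, 66.5, 137.4]
ee_rot: [0.002, 0.681, 0.733, 0.0]
force: [-2.3, -6.1, 10.3]
grip_width: 0.125
grip_force: 53.5
pos [532.3  66.5 137.4] tooly 4.23 units [-0.   -0.   -0.06] turnz 0.03 F [-2.3 -6.1 10.3] j6 -0.17 tilt 0.23
```

```bash
python3 -m crank '[[[-0.03,-0.02,0.012,0,0,-1,0],[0,-0.01,0.012,0,0,-0.5,0],[0,0.02,0.006,0,0,1,0],[0,0.02,0.0,0,0,1,0],[0,0.02,0.0,0,0,1,0],[0,-0.02,0.0,0,0,-1,0],[0,-0.01,0,0,0,-0.5,0],[0,0,0,0,0,0,0]]]'
python3 go.py 532.3 66.5 138.8 4.03
python3 - <<'E'
from h import *
for n in ['scene','side']:cv2.imwrite(f'pics/{n}1.png',capture(n))
m,M=T('scene'); a=cv2.imread('pics/scene1.png'); u,v=map(int,proj(m,M,[532,64,114]))
m2,M2=T('side'); b=cv2.imread('pics/side1.png'); u2,v2=map(int,proj(m2,M2,[532,64,114])); print(u,v,u2,v2)
c=lambda a,u,v:cv2.resize(a[v-35:v+35,u-28:u+28],(400,500),interpolation=cv2.INTER_CUBIC)
cv2.imwrite('pics/m3.png',np.hstack([c(a,u,v),c(b,u2,v2)]))
E
```

```text
time_s: 16.25
eef_pos: [532.3, 66.2, 136.9]
ee_rot: [0.002, 0.681, 0.732, 0.001]
force: [-3.4, -4.4, 14.7]
grip_width: 0.127
grip_force: 53.8
pos [532.3  66.2 136.9] tooly 4.11 units [ 0.01  0.   -0.07] turnz 0.01 F [-3.4 -4.4 14.7] j6 -0.17 tilt 0.23
299 238 274 177
```

View pics/m3.png

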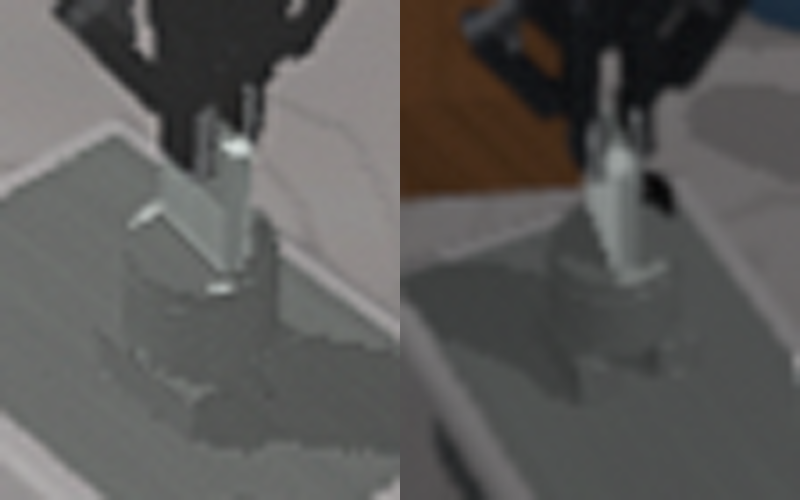

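The collar looks flush on the hub. The last 0.5 mm cost about 9 N/mm, which is the head spring, so it's home. I'll unload and release.

```bash
python3 -m crank '[[[0,0,-0.03,0,0,0,0],[0,0,-0.03,0,0,0,0],[0,0,-0.03,0,0,0,0],[0,0,0,0,0,0,0],[0,0,0,0,0,0,0],[0,0,0,0,0,0,0],[0,0,0,0,0,0,0],[0,0,0,0,0,0,0]]]'
python3 go.py 532.3 66.2 138.8 4.03
python3 -m crank '[[[0,0,0,0,0,0,25],[0,0,0,0,0,0,30],[0,0,0,0,0,0,40],[0,0,0,0,0,0,50],[0,0,0,0,0,0,60],[0,0,0,0,0,0,60],[0,0,0,0,0,0,60],[0,0,0,0,0,0,60]]]'
python3 go.py 532.3 66.2 138.8 4.03
```

```text
time_s: 17.15
eef_pos: [532.1, 66.3, 137.9]
ee_rot: [0.001, 0.682, 0.731, 0.0]
force: [-0.2, -5.5, 7.3]
grip_width: 0.127
grip_force: 52.8
pos [532.1  66.3 137.9] tooly 4.02 units [-0.01  0.01 -0.04] turnz -0.0 F [-0.2 -5.5  7.3] j6 -0.16 tilt 0.15
time_s: 17.95
eef_pos: [531.4, 67.1, 137.0]
ee_rot: [-0.0, 0.682, 0.732, 0.0]
force: [-0.1, 0.3, -0.0]
grip_width: 0.701
grip_force: 0.0
pos [531.4  67.1 137. ] tooly 4.03 units [-0.04  0.03 -0.07] turnz 0.0 F [-0.1  0.3 -0. ] j6 -0.16 tilt 0.0
```

```bash
python3 - <<'E'
from h import *
m,M=T('side'); n,N=T('scene'); k=1.42857
print('oil base', at(m,M,509/k,345/k,10)[:2].round(), at(n,N,290/k,348/k,5)[:2].round())
print('mill base',at(m,M,483/k,293/k,10)[:2].round(), at(n,N,323/k,392/k,5)[:2].round())
for q in [(428,466),(473,458),(514,447)]: print('spoon',at(m,M,q[0]/k,q[1]/k,8)[:2].round())
print('mug',at(m,M,407/k,525/k,20)[:2].round())
E
python3 -m crank '[[[0,0,-0.8,0,0,0,60],[0,0,-0.8,0,0,0,60],[0,0,-0.8,0,0,0,60],[0,0,-0.8,0,0,0,60],[0,0,-0.8,0,0,1,60],[0,0,0,0,0,1,60],[0,0,0,0,0,1,60],[0,0,0,0,0,1,60]]]'|sed -n 2p
python3 -m crank '[[[0,0,0,0,0,1,60],[0,0,0,0,0,1,60],[0,0,0,0,0,1,60],[0,0,0,0,0,1,60],[0,0,0,0,0,1,60],[0,0,0,0,0,1,60],[0,0,0,0,0,1,60],[0,0,0,0,0,0.9,60]]]'|sed -n 2p
python3 go.py 490 -368 230 -91
```

```text
oil base [ 740. -182.] [ 747. -161.]
mill base [735. -15.] [733.  -5.]
spoon [ 486. -427.]
spoon [ 575. -432.]
spoon [ 661. -428.]
mug [ 418. -536.]
eef_pos: [531.4, 67.1, 237.1]
eef_pos: [531.3, 67.1, 237.0]
pos [531.3  67.1 237. ] tooly -91.49 units [-1.2  17.44  0.28] turnz -0.06 F [-0.7  0.5  0.2] j6 1.5 tilt 0.0
```

```bash
python3 -m crank '[[[-0.1,0.8,0,0,0,0,60],[-0.1,0.9,0,0,0,0,60],[-0.1,0.9,0,0,0,0,60],[-0.1,0.9,0,0,0,0,60],[-0.1,0.9,0,0,0,0,60],[-0.1,0.9,0,0,0,0,60],[-0.1,0.9,0,0,0,0,60],[-0.1,0.9,0,0,0,0,60]]]'|sed -n 2p
python3 -m crank '[[[-0.1,0.9,0,0,0,0,60],[-0.1,0.9,0,0,0,0,60],[-0.1,0.9,0,0,0,0,60],[-0.1,0.9,0,0,0,0,60],[0,0.9,0,0,0,0,60],[0,0.9,0,0,0,0,60],[0,0.9,0,0,0,0,60],[0,0.9,0,0,0,0,60]]]'|sed -n 2p
python3 -m crank '[[[0,0.9,0,0,0,0,45],[0,0.9,0,0,0,0,45],[0,0.9,0,0,0,0,45],[0,0.4,0,0,0,0,45],[0,0,0,0,0,0,45],[0,0,0,0,0,0,45],[0,0,0,0,0,0,45],[0,0,0,0,0,0,45]]]'|sed -n 2p
python3 go.py 490 -368 230 -91
python3 - <<'E'
from h import *
m,M=T('wrist'); im=capture('wrist'); p,r=pose(); np.savez('w3.npz',M=M,p=p,R=r.as_matrix())
cv2.imwrite('pics/w3.png',cv2.resize(im,(800,600),interpolation=cv2.INTER_CUBIC))
E
```

```text
eef_pos: [507.6, -110.9, 237.1]
eef_pos: [494.0, -290.7, 237.0]
eef_pos: [492.7, -366.5, 237.3]
pos [ 492.7 -366.5  237.3] tooly -91.12 units [-0.11  0.06  0.29] turnz -0.01 F [-0.6 -0.6 -0.2] j6 0.76 tilt 0.02
```

View pics/w3.png

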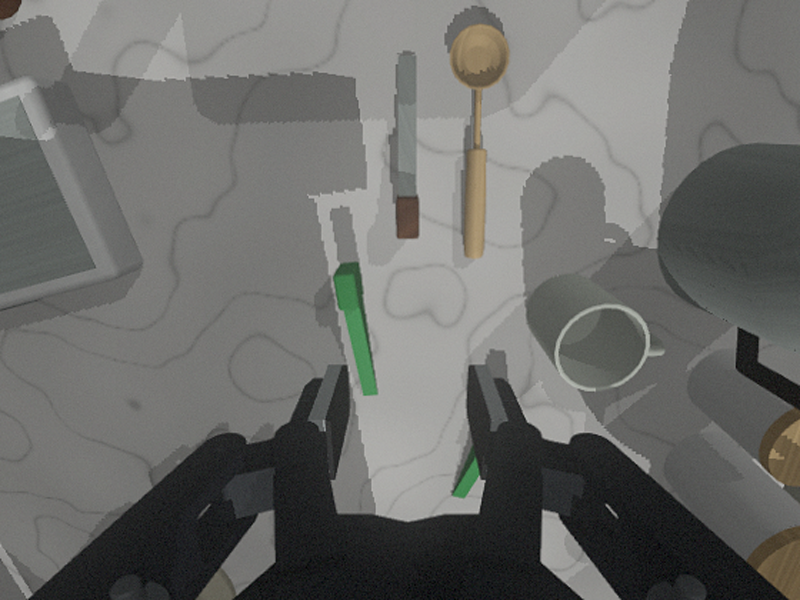

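The wedge lies straight along the image. Its tip is at (407,52) and its dark handle covers columns 397–419, rows 196–238. The spoon is well to the right at column 475, and the green copies are elsewhere.

```bash
python3 - <<'E'
from h import *
m,_=T('wrist'); M=np.load('w3.npz')['M']; k=1.42857
g=lambda u,v,z: at(m,M,u/k,v/k,z)[:2].round(1)
t=g(407,52,2); print('tip',t)
b=[g(397,237,45),g(419,238,45),g(397,197,45),g(418,196,45)]; print(b)
f=[g(398,195,33),g(417,195,33)]; print('blade at handle',f); c=np.mean(b,0); print(c, np.linalg.norm(t-c),np.degrees(np.arctan2(*(t-c)[::-1])))
E
python3 go.py 526 -368 30 -91
```

```text
tip [ 660.3 -369.2]
[array([ 506.8, -357.5]), array([ 505.5, -376.7]), array([ 541. , -358.5]), array([ 541.5, -376.3])]
blade at handle [array([ 541.6, -359.1]), array([ 541.3, -375.7])]
[ 523.7  -367.25] 136.6139176658073 -0.8178563809791649
pos [ 492.7 -366.6  237.3] tooly -91.13 units [1.33 0.03 8.29] turnz -0.02 F [-0.1 -0.   0.7] j6 0.76 tilt 0.02
```

```bash
python3 -m crank '[[[0.59,0.03,0.5,0,0,-0.04,45],[0.59,0,0.8,0,0,0,45],[0,0,0.9,0,0,0,45],[0,0,0.9,0,0,0,45],[0,0,0.9,0,0,0,45],[0,0,0.9,0,0,0,45],[0,0,0.8,0,0,0,45],[0,0,0.5,0,0,0,45]]]'|sed -n 2p
python3 go.py 522 -367.3 14 -90.8
```

```text
eef_pos: [521.7, -367.8, 80.6]
pos [ 521.7 -367.8   80.6] tooly -90.83 units [ 0.02 -0.02  2.66] turnz -0.0 F [-0.1 -0.2 -0.1] j6 0.79 tilt 0.1
```

```bash
python3 -m crank '[[[0,0,0.8,0,0,0,45],[0,0,0.8,0,0,0,45],[0,0,0.6,0,0,0,45],[0,0,0.46,0,0,0,45],[0,0,0,0,0,0,45],[0,0,0,0,0,0,0],[0,0,0,0,0,0,0],[0,0,0,0,0,0,0]]]' 60|sed -n 2,6p
python3 -m crank '[[[0,0,0,0,0,0,0],[0,0,0,0,0,0,0],[0,0,0,0,0,0,0],[0,0,0,0,0,0,0],[0,0,0,0,0,0,0],[0,0,0,0,0,0,0],[0,0,0,0,0,0,0],[0,0,0,0,0,0,0]]]' 60|sed -n 2,6p
python3 go.py 522 -367.3 120 -90.8
```

```text
eef_pos: [522.9, -369.0, 18.8]
ee_rot: [0.001, 1.0, -0.007, 0.001]
force: [-6.0, 3.2, 20.4]
grip_width: 0.019
grip_force: 10.5
eef_pos: [522.9, -369.8, 19.2]
ee_rot: [0.002, 1.0, -0.007, 0.001]
force: [-5.2, 2.2, 16.4]
grip_width: 0.003
grip_force: 9.0
pos [ 522.9 -369.8   19.2] tooly -90.84 units [-0.02 -0.08 -4.03] turnz -0.0 F [-5.2  2.2 16.4] j6 0.79 tilt 0.27
```

The fingers shut fully, so the grasp missed. I'll look.

Run:
```python
from h import *
im=capture('wrist');a=capture('side'); m,M=T('side'); u,v=map(int,proj(m,M,[540,-368,20])); s=capture('scene'); n,N=T('scene'); u2,v2=map(int,proj(n,N,[540,-368,20]))
c=lambda a,u,v:cv2.resize(a[v-40:v+40,u-53:u+53],(400,300),interpolation=cv2.INTER_CUBIC)
cv2.imwrite('pics/m4.png',np.vstack([np.hstack([c(a,u,v),c(s,u2,v2)]),np.hstack([cv2.resize(im[:,:],(400,300)),cv2.resize(im[150:320,170:400],(400,300))])]))
```

```text
(no output)
```

View pics/m4.png

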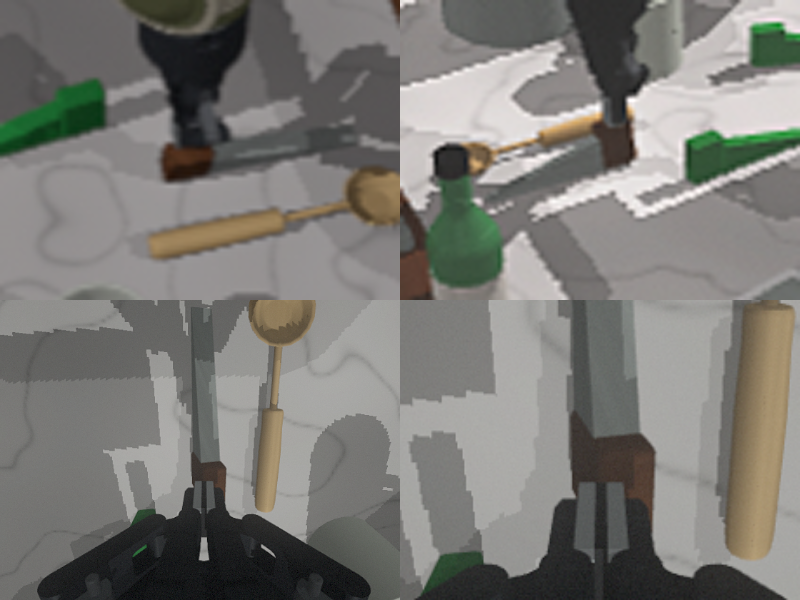

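The wrist, side and scene crops show the closed fingers at handle level, with the handle looking squatter. The wedge may have rolled over. I'll lift off to the earlier viewpoint and measure the handle and blade shape with code.

```bash
python3 -m crank '[[[0,0,-0.4,0,0,0,0],[0,0,-0.8,0,0,0,0],[0,0,-0.9,0,0,0,0],[0,0,-0.9,0,0,0,0],[0,0,-0.9,0,0,0,0],[0,0,-0.9,0,0,0,0],[-0.6,0,-0.9,0,0,0,0],[-0.6,0,-0.9,0,0,0,0]]]'|sed -n 2,6p
python3 -m crank '[[[0,0,-0.9,0,0,0,40],[0,0,-0.9,0,0,0,40],[0,0,-0.6,0,0,0,40],[0,0,0,0,0,0,40],[0,0,0,0,0,0,40],[0,0,0,0,0,0,40],[0,0,0,0,0,0,40],[0,0,0,0,0,0,40]]]'|sed -n 2,6p
cat > prof.py <<'E'
from h import *
k=1.42857
def prof(im,M,tag):
    m,_=T('wrist'); b,g,r=[im[...,i].astype(int) for i in range(3)]
    br=((r>b*1.35)&(r<130)).astype(np.uint8); br[270:]=0; br[:,:240]=0; br[:,312:]=0
    n,l,s,c=cv2.connectedComponentsWithStats(br)
    for i in range(1,n):
        if s[i,4]>60: print(tag,'brown',s[i],c[i].round(1),cv2.minAreaRect(np.argwhere(l==i)[:,::-1].astype(np.float32)))
if __name__=='__main__':
    prof(cv2.resize(cv2.imread('pics/w3.png'),(560,420),interpolation=cv2.INTER_AREA),None,'old')
    m,M=T('wrist'); im=capture('wrist'); p,r=pose(); np.savez('w4.npz',M=M,p=p,R=r.as_matrix()); cv2.imwrite('pics/w4.png',im); prof(im,M,'new'); print(p)
    A=cv2.imread('pics/side0.png').astype(int);B=capture('side'); cv2.imwrite('pics/side2.png',B)
    for n,im in(('s0',A),('s2',B.astype(int))):
        b,g,r=im[...,0],im[...,1],im[...,2]; w=((r>b*1.5)&(r<130)).astype(np.uint8); q=np.zeros_like(w);q[280:320,290:345]=w[280:320,290:345]
        nn,l,s,c=cv2.connectedComponentsWithStats(q); print(n,[list(x) for x in s[1:] if x[4]>15])
E
python3 prof.py
```

```text
eef_pos: [491.8, -368.0, 182.2]
ee_rot: [0.0, 1.0, -0.007, 0.0]
force: [0.9, -0.2, 0.7]
grip_width: 0.004
grip_force: 0.0
eef_pos: [491.9, -367.9, 240.0]
ee_rot: [-0.0, 1.0, -0.007, -0.0]
force: [0.3, 0.0, 0.3]
grip_width: 0.467
grip_force: 0.0
old brown [278 139  15  28 369] [284.7 152.5] ((285.0, 152.5), (27.0, 14.0), 90.0)
new brown [277 138  15  27 372] [284.1 151.5] ((284.0, 151.0), (26.0, 14.0), 90.0)
[ 491.91935381 -367.98115573  240.09698365]
s0 [[np.int32(302), np.int32(295), np.int32(13), np.int32(14), np.int32(146)]]
s2 [[np.int32(302), np.int32(295), np.int32(13), np.int32(14), np.int32(146)]]
```

Run:
```python
from h import *
m=camera_model('wrist'); C=np.array(m['T_tool_cam'])
for z in (-40,-30,-20,-10,0): print(z,np.round(proj(m,C,[0,0,z]),1),np.round(proj(m,C,[11,0,z]),1))
# gripper edge rows in saved closed view
im=cv2.imread('pics/m4.png')[300:,:400]; im=cv2.resize(im,(560,420)); print(im[225:300:5,278:296:3].mean(2).astype(int))
```

```text
-40 [285.2 278.4] [285.2 259.5]
-30 [285.2 268.3] [285.2 250.3]
-20 [285.2 259.4] [285.2 242.2]
-10 [285.2 251.4] [285.2 234.9]
0 [285.2 244.1] [285.2 228.3]
[[ 59  93 106 102 100  99]
 [ 55  52  53  52  56  55]
 [ 52  52  53  54  58  57]
 [ 52  51  54  57  58  56]
 [ 52  49  54  54  53  53]
 [ 51  49  53  55  51  55]
 [ 92  81  47  43  91  90]
 [ 91  82  42  46  89  90]
 [ 89  79  46  43  94  91]
 [ 88  75  41  41  91  88]
 [ 88  73  41  44  89  87]
 [ 87  71  41  39  90  88]
 [ 87  69  37  38  90  89]
 [ 85  67  35  35  90  86]
 [ 60  80  53  37  85  44]]
```

```bash
python3 - <<'E'
from h import *
for n in ['scene','side']:
    m,M=T(n); im=cv2.imread(f'pics/{n}1.png'); P=np.array([532.3,66.2,136.9])+84.5*np.array([-.07,.9975,0])+[0,0,171]
    u,v=map(int,proj(m,M,P)); print(n,u,v); print(im[v-10:v+11:4,u-16:u+17:4].mean(2).astype(int))
E
python3 -m crank '[[[0.6,-0.03,0.5,0,0,0,45],[0.6,0,0.8,0,0,0,45],[0,0,0.9,0,0,0,45],[0,0,0.9,0,0,0,45],[0,0,0.9,0,0,0,45],[0,0,0.9,0,0,0,45],[0,0,0.9,0,0,0,45],[0,0,0.8,0,0,0,45]]]'|sed -n 2p
python3 -m crank '[[[0,0,0.8,0,0,0,45],[0,0,0.8,0,0,0,45],[0,0,0.5,0,0,0,45],[0,0,0.4,0,0,0,45],[0,0,0.3,0,0,0,45],[0,0,0,0,0,0,45],[0,0,0,0,0,0,45],[0,0,0,0,0,0,45]]]'
python3 go.py 522 -367.3 -10 -90.8
```

```text
scene 322 198
[[ 43  43  42  73 146 147 149 149 150]
 [ 43  43  42  52  32 141 146 149 150]
 [ 42  43  52  57 107 135 144 144 145]
 [ 43  41  42  38 143 139 140 138 141]
 [ 42  37  39 131 138 139 131 138 140]
 [ 42  41  33 138 136 137 137 138 133]]
side 265 113
[[ 85  85  85  85  54  68  67  64  62]
 [ 85  86  86  83  62  65  58  59  59]
 [ 86  85  86  86  59  60  58  58  57]
 [ 80  86  85  86  55  52  53  55  50]
 [ 87  95 103  82  87  63  45  42  59]
 [105 106 106  85  58  50  40  48  77]]
eef_pos: [521.8, -367.5, 74.3]
time_s: 27.85
eef_pos: [522.3, -368.1, 6.4]
ee_rot: [0.001, 1.0, -0.007, 0.0]
force: [0.8, 0.7, -0.9]
grip_width: 0.529
grip_force: 0.0
pos [ 522.3 -368.1    6.4] tooly -90.85 units [-0.01 -0.03  0.65] turnz -0.01 F [ 0.8  0.7 -0.9] j6 0.79 tilt 0.08
```

No camera body shows at the mount point, so it's clear there. The finger ends sit about 26 mm behind the reported TCP, which explains the miss. I'll go lower, watching the force, then close.

```bash
python3 -m crank '[[[0,0,0.15,0,0,0,45],[0,0,0.15,0,0,0,45],[0,0,0.14,0,0,0,45],[0,0,0.14,0,0,0,45],[0,0,0,0,0,0,45],[0,0,0,0,0,0,45],[0,0,0,0,0,0,45],[0,0,0,0,0,0,45]]]'|sed -n 2,5p
python3 -m crank '[[[0,0,0,0,0,0,30],[0,0,0,0,0,0,25],[0,0,0,0,0,0,20],[0,0,0,0,0,0,15],[0,0,0,0,0,0,10],[0,0,0,0,0,0,5],[0,0,0,0,0,0,0],[0,0,0,0,0,0,0]]]' 60|sed -n 2,6p
python3 go.py 522 -367.3 -10 -90.8
```

```text
eef_pos: [522.1, -367.8, -8.8]
ee_rot: [0.0, 1.0, -0.007, 0.0]
force: [0.5, 0.9, -0.4]
grip_width: 0.527
eef_pos: [522.1, -367.8, -8.8]
ee_rot: [0.0, 1.0, -0.007, 0.0]
force: [-1.1, 1.7, 4.1]
grip_width: 0.223
grip_force: 59.8
pos [ 522.1 -367.8   -8.8] tooly -90.85 units [-0.   -0.02  0.05] turnz -0.01 F [-1.1  1.7  4.1] j6 0.79 tilt 0.01
```

Gripped at 19 mm. I'll lift, turn the wedge toward the slot, and travel to just short of the mouth for a look.

```bash
python3 -m crank '[[[0,0,-0.3,0,0,0,0],[0,0,-0.6,0,0,0,0],[0,0,-0.8,0,0,0,0],[0,0,-0.8,0,0,-0.9,0],[0,0,-0.8,0,0,-1,0],[0,0,-0.8,0,0,-1,0],[0,0,-0.8,0,0,-1,0],[0,0,0,0,0,-1,0]]]' 80|sed -n 2,6p
python3 -m crank '[[[0,0,0,0,0,-1,0],[0,0,0,0,0,-1,0],[0,0,0,0,0,-1,0],[0,0,0,0,0,-1,0],[0,0,0,0,0,-1,0],[0,0,0,0,0,-1,0],[0,0,0,0,0,-1,0],[0,0,0,0,0,-1,0]]]'|sed -n 2,6p
python3 go.py 573.4 -125 115 12.5
```

```text
eef_pos: [523.0, -368.8, 117.8]
ee_rot: [0.003, 0.944, 0.331, 0.001]
force: [0.7, -0.5, -1.5]
grip_width: 0.219
grip_force: 78.2
eef_pos: [522.0, -367.8, 114.6]
ee_rot: [0.0, 0.625, 0.781, -0.0]
force: [-0.0, 0.4, -1.2]
grip_width: 0.219
grip_force: 78.1
pos [ 522.  -367.8  114.6] tooly 12.68 units [ 9.03  4.14 -0.02] turnz 0.02 F [-0.   0.4 -1.2] j6 -1.02 tilt 0.05
```

```bash
python3 -m crank '[[[0.6,0.35,0,0,0,0,0],[0.8,0.35,0,0,0,0,0],[0.8,0.35,0,0,0,0,0],[0.8,0.35,0,0,0,0,0],[0.8,0.35,0,0,0,0,0],[0.8,0.35,0,0,0,0,0],[0.8,0.35,0,0,0,0,0],[0.8,0.35,0,0,0,0,0]]]'|sed -n 2p
python3 -m crank '[[[0.8,0.35,0,0,0,0,0],[0.8,0.35,0,0,0,0,0],[0.8,0.35,0,0,0,0,0],[0.4,0.3,0,0,0,0,0],[0,0,0,0,0,0,0],[0,0,0,0,0,0,0],[0,0,0,0,0,0,0],[0,0,0,0,0,0,0]]]'|sed -n 2p
python3 go.py 573.4 -125 115 12.5
python3 - <<'E'
from h import *
m,M=T('wrist'); im=capture('wrist'); p,r=pose(); np.savez('w5.npz',M=M,p=p,R=r.as_matrix()); cv2.imwrite('pics/w5raw.png',im)
cv2.imwrite('pics/w5.png',cv2.resize(im,(800,600),interpolation=cv2.INTER_CUBIC))
E
```

```text
eef_pos: [557.4, -198.6, 114.0]
eef_pos: [575.0, -126.5, 113.5]
pos [ 575.  -126.5  113.5] tooly 12.27 units [ 0.07 -0.05 -0.06] turnz -0.03 F [-0.7  0.6 -2.2] j6 -0.63 tilt 0.01
```

View pics/w5.png

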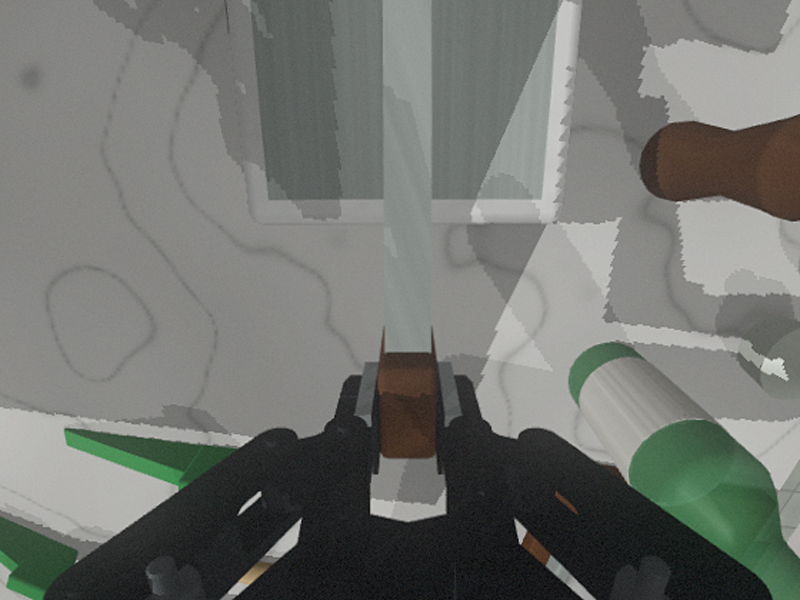

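The view shows the wedge blade at columns 384–432, with the base's near edge level at rows 198/222. The deck's inner sides are at columns 268 and 543, so the wedge is parallel to the base and about 1–2 mm off to +x.

Run:
```python
from h import *
m,_=T('wrist'); f=np.load('w5.npz'); M,p,Rm=f['M'],f['p'],f['R']; k=1.42857
t=lambda u,v,z:(Rm.T@(at(m,M,u/k,v/k,z)-p)).round(1)
for q in [(268,198),(543,199),(254,2),(556,2),(262,222),(556,222)]: print(q,t(*q,50),t(*q,24))
for q in [(384,300),(432,300),(384,50),(432,50)]: print(q,t(*q,113.5+8.8+25))
h=Rm.T@(np.array([531.5,63.2,0])-p); print('hub in tool',h.round(1))
```

```text
(268, 198) [ 61.  -77.1  63.5] [ 58.4 -85.6  89.5]
(543, 199) [60.4 74.2 63.5] [57.8 82.4 89.5]
(254, 2) [155.6 -75.3  63.5] [163.6 -83.6  89.5]
(556, 2) [155.5  72.   63.5] [163.5  80.1  89.5]
(262, 222) [ 47.8 -81.9  63.5] [ 43.8 -90.9  89.5]
(556, 222) [47.8 82.8 63.5] [43.8 92.  89.5]
(384, 300) [ 35.7  -8.5 -33.8]
(432, 300) [ 35.7   8.1 -33.8]
(384, 50) [112.8  -7.3 -33.8]
(432, 50) [112.8   6.7 -33.8]
hub in tool [194.6  -2.2 113.5]
```

```bash
python3 -m crank '[[[0,-0.07,0.5,0,0,0,0],[0,0,0.6,0,0,0,0],[0,0,0.6,0,0,0,0],[0,0,0.5,0,0,0,0],[0,0,0.3,0,0,0,0],[0,0,0.2,0,0,0,0],[0,0,0.1,0,0,0,0],[0,0,0,0,0,0,0]]]'|sed -n 2,4p
python3 go.py 575 -126.5 42 12.27
```

```text
eef_pos: [573.6, -126.2, 43.5]
ee_rot: [0.0, 0.627, 0.779, 0.0]
force: [-0.7, 0.4, -1.2]
pos [ 573.6 -126.2   43.5] tooly 12.35 units [-0.02  0.05  0.06] turnz 0.01 F [-0.7  0.4 -1.2] j6 -0.63 tilt 0.01
```

```bash
python3 -m crank '[[[0,0,0.02,0,0,0,0],[0,0,0.02,0,0,0,0],[0,0,0.02,0,0,0,0],[0,0,0.01,0,0,0,0],[0,0,0,0,0,0,0],[0,0,0,0,0,0,0],[0,0,0,0,0,0,0],[0,0,0,0,0,0,0]]]'|sed -n 2,4p
```

```text
eef_pos: [573.5, -126.2, 41.8]
ee_rot: [0.0, 0.627, 0.779, -0.0]
force: [0.7, 0.4, -0.8]
```

```bash
python3 -m crank '[[[0.2,0,0,0,0,0,0],[0.2,0,0,0,0,0,0],[0.2,0,0,0,0,0,0],[0.2,0,0,0,0,0,0],[0.2,0,0,0,0,0,0],[0.2,0,0,0,0,0,0],[0.15,0,0,0,0,0,0],[0,0,0,0,0,0,0]]]'|sed -n 2,4p
python3 go.py 575 -126.5 42 12.27
```

```text
eef_pos: [566.2, -92.7, 41.8]
ee_rot: [-0.0, 0.627, 0.779, 0.0]
force: [-0.2, 0.2, -1.9]
pos [566.2 -92.7  41.8] tooly 12.38 units [-1.4   0.05 -0.01] turnz 0.01 F [-0.2  0.2 -1.9] j6 -0.58 tilt 0.01
```

```bash
python3 -m crank '[[[0.15,0,0,0,0,0,0],[0.15,0,0,0,0,0,0],[0.15,0,0,0,0,0,0],[0.15,0,0,0,0,0,0],[0.15,0,0,0,0,0,0],[0.15,0,0,0,0,0,0],[0.1,0,0,0,0,0,0],[0,0,0,0,0,0,0]]]'|sed -n 2,4p
python3 -m crank '[[[0.06,0,0,0,0,0,0],[0.06,0,0,0,0,0,0],[0.06,0,0,0,0,0,0],[0.06,0,0,0,0,0,0],[0.06,0,0,0,0,0,0],[0.06,0,0,0,0,0,0],[0.06,0,0,0,0,0,0],[0,0,0,0,0,0,0]]]'|sed -n 2,4p
```

```text
eef_pos: [560.9, -68.4, 41.8]
ee_rot: [-0.0, 0.627, 0.779, -0.0]
force: [-0.1, -0.4, -1.8]
eef_pos: [558.7, -58.5, 41.7]
ee_rot: [0.0, 0.627, 0.779, -0.0]
force: [-0.1, -0.4, -2.3]
```

```bash
python3 -m crank '[[[0.05,0,0,0,0,0,0],[0.05,0,0,0,0,0,0],[0.05,0,0,0,0,0,0],[0.05,0,0,0,0,0,0],[0.05,0,0,0,0,0,0],[0.05,0,0,0,0,0,0],[0.05,0,0,0,0,0,0],[0.05,0,0,0,0,0,0]]]'|sed -n 2,4p
```

```text
eef_pos: [557.8, -51.2, 42.6]
ee_rot: [0.003, 0.627, 0.779, -0.001]
force: [3.0, -13.9, -1.9]
```

```bash
python3 -m crank '[[[0.04,0,0,0,0,0,0],[0.04,0,0,0,0,0,0],[0.04,0,0,0,0,0,0],[0.04,0,0,0,0,0,0],[0.04,0,0,0,0,0,0],[0.04,0,0,0,0,0,0],[0.04,0,0,0,0,0,0],[0.04,0,0,0,0,0,0]]]'|sed -n 2,4p
```

```text
eef_pos: [555.8, -42.8, 42.3]
ee_rot: [0.002, 0.627, 0.779, -0.0]
force: [2.3, -9.4, -2.8]
```

```bash
python3 -m crank '[[[0.05,0,0,0,0,0,0],[0.05,0,0,0,0,0,0],[0.05,0,0,0,0,0,0],[0.05,0,0,0,0,0,0],[0.05,0,0,0,0,0,0],[0.05,0,0,0,0,0,0],[0.05,0,0,0,0,0,0],[0.05,0,0,0,0,0,0]]]'|sed -n 2,4p
python3 -m crank '[[[0.05,0,0,0,0,0,0],[0.05,0,0,0,0,0,0],[0.05,0,0,0,0,0,0],[0.05,0,0,0,0,0,0],[0.05,0,0,0,0,0,0],[0.05,0,0,0,0,0,0],[0,0,0,0,0,0,0],[0,0,0,0,0,0,0]]]'|sed -n 2,4p
python3 go.py 550 -17 42 12.3
python3 - <<'E'
from h import *
for n in ('scene','side'):
    m,M=T(n); im=capture(n); cv2.imwrite(f'pics/{n}3.png',im)
E
```

```text
eef_pos: [553.0, -32.0, 41.9]
ee_rot: [0.001, 0.627, 0.779, -0.0]
force: [2.1, -6.8, -3.8]
eef_pos: [551.0, -23.8, 41.7]
ee_rot: [-0.0, 0.627, 0.779, -0.0]
force: [0.4, -4.0, -5.0]
pos [551.  -23.8  41.7] tooly 12.35 units [ 0.27  0.02 -0.01] turnz 0.01 F [ 0.4 -4.  -5. ] j6 -0.47 tilt 0.01
```

```bash
python3 -m crank '[[[0.05,0,0,0,0,0,0],[0.05,0,0,0,0,0,0],[0.05,0,0,0,0,0,0],[0.05,0,0,0,0,0,0],[0.05,0,0,0,0,0,0],[0.05,0,0,0,0,0,0],[0.02,0,0,0,0,0,0],[0,0,0,0,0,0,0]]]'|sed -n 2,4p
python3 - <<'E'
from h import *
# blade-top / collar height from both fixed cameras: predicted rows for lift 0 and 10
for n in ('scene','side'):
    m,M=T(n); im=capture(n); cv2.imwrite(f'pics/{n}4.png',im)
    b=cv2.imread(f'pics/{n}0.png')
    for L in (0,10): print(n,L,'bladetop',np.round(proj(m,M,[531.5,63.2,186+L]),1),'collar',np.round(proj(m,M,[531.5,63.2,124+L]),1))
    u=int(round(proj(m,M,[531.5,63.2,190])[0])); v=int(proj(m,M,[531.5,63.2,190])[1])
    print((np.abs(im.astype(int)-b).sum(2))[v-9:v+10,u-10:u+12:2])
E
```

```text
eef_pos: [549.3, -15.8, 41.8]
ee_rot: [-0.0, 0.627, 0.779, 0.0]
force: [0.6, -3.5, -4.7]
scene 0 bladetop [300.  218.5] collar [299.2 235.7]
scene 10 bladetop [300.1 215.6] collar [299.4 233. ]
[[264 230 225 280  11  31  25  21  26  26  24]
 [253 252 291 301   7  29  29  26  29  26  32]
 [260 272 127 236  16  35  25  29  28  31  24]
 [248 262 203  48  39  22  31  29  31  30  33]
 [160 151 169 243  95  14  30  29  33  27  36]
 [ 12 127 113 307 207  27  26  32  30  32  29]
 [ 23 177  27 232 333 154  20  29  34  26  31]
 [  9 199  13  50 287 296  72  15  27  31  26]
 [245 230  14  17 149 285 234  22  27  26  30]
 [274 229  11  10  17 249 308 114  23  31  28]
 [267 231  18  10  25 109 290 200  23  31  31]
 [263 248  16  12  12  17 119  30  30  29  30]
 [231 204  13   8  15  15  73  25  27  35  29]
 [ 64  55  14  10  15  12  58  21  26  33  32]
 [ 74   3  10  10  11  10  54  18  29  33  34]
 [ 49  23  24  11  13  21  42  27  34  37  32]
 [ 29   6  11  13  22   9  42  28  38  27  34]
 [ 24   0  66  12  18  16  57  11  34  32  27]
 [ 26   4   9  43  10  19  67  11  38  29  36]]
side 0 blade
[... 284 characters left out ...]
 151 156 138  62 163 128 139 157 169 167]
 [141 154 161 151  41 168 136 137 156 167 166]
 [100 148 166 151  29 169 151 136 157 169 166]
 [ 17 107 152 153  27 139 163 142 155 167 166]
 [  3  24 111 140  22 114 167 146 161 164 162]
 [  2   3  29 104  16  78 157 154 172 166 169]
 [  3   2   5  35   8  50 101 160 180 178 172]
 [  2   5   2   3  19  31  50 138 185 190 190]
 [  2   3   8   2  57  14  50  83 150 187 200]
 [  3   6   1   1  65   8 101  50  88 131 172]
 [  5   7   1   5  65   9 149  38  64  63  96]
 [  6   2   4   1  65   8 171  17   6  27  59]
 [  6   3   3   5  64  10 131  43 235  89  78]
 [  5   4   5  17  66  12  38  67 212 260   4]
 [  4   9  17  10  64  34  22  10  29 195  23]]
```

```bash
python3 -m crank '[[[0,0,0,0,0,0,22],[0,0,0,0,0,0,24],[0,0,0,0,0,0,28],[0,0,0,0,0,0,32],[0,0,0,0,0,0,38],[0,0,0,0,0,0,42],[0,0,0,0,0,0,45],[0,0,0,0,0,0,45]]]' 20
python3 -m crank '[[[0,0,-0.4,0,0,0,45],[0,0,-0.6,0,0,0,45],[-0.2,0,-0.8,0,0,0,45],[-0.4,0,-0.8,0,0,0,45],[-0.6,0,-0.8,0,0,0,45],[-0.8,0,-0.8,0,0,0,45],[-0.8,0,-0.6,0,0,0,45],[-0.8,0,0,0,0,0,45]]]'|sed -n 2,4p
python3 -m crank '[[[-0.8,0,-0.6,0,0,0,45],[-0.8,0,-0.6,0,0,0,45],[-0.5,0,-0.3,0,0,0,45],[0,0,0,0,0,0,45],[0,0,0,0,0,0,45],[0,0,0,0,0,0,45],[0,0,0,0,0,0,45],[0,0,0,0,0,0,45]]]'|sed -n 2,4p
python3 - <<'E'
from h import *
for n in ('scene','side'):
    m,M=T(n); im=capture(n); cv2.imwrite(f'pics/{n}5.png',im); g=im.mean(2).astype(int); b=cv2.imread(f'pics/{n}0.png').mean(2).astype(int)
    u,v=map(int,proj(m,M,[531.5,63.2,150])); print(n,u,v); print(g[v-22:v+22,u-14:u+15:2])
m,M=T('wrist'); im=capture('wrist'); np.savez('w6.npz',M=M); cv2.imwrite('pics/w6.png',im)
from prof import *
b,g,r=[im[...,i].astype(int) for i in range(3)]; br=((r>b*1.35)&(r<130)).astype(np.uint8); n,l,s,c=cv2.connectedComponentsWithStats(br)
for i in range(1,n):
    if s[i,4]>60: print(s[i],c[i].round(1),at(m,M,*c[i],95)[:2].round(1))
E
```

```text
time_s: 41.7
eef_pos: [549.4, -16.0, 41.8]
ee_rot: [0.0, 0.627, 0.779, 0.0]
force: [-0.6, -0.3, 0.1]
grip_width: 0.528
grip_force: 0.0
eef_pos: [569.7, -105.1, 164.6]
ee_rot: [0.002, 0.627, 0.779, 0.001]
force: [-0.5, 0.4, -0.4]
eef_pos: [579.8, -154.7, 199.0]
ee_rot: [-0.0, 0.627, 0.779, -0.0]
force: [-0.0, -0.4, 1.4]
scene 299 228
[[140 141 142 138 128 131 139 139 140 141 141 138 134 128 139]
 [139 140 140 140 136 129 132 135 138 137 138 130 127 139 139]
 [140 139 140 139 140 138 135 132 130 129 129 133 139 139 138]
 [140 138 138 140 138 136 137 139 138 138 138 140 139 138 139]
 [138 138 138 139 137 151 138 136 139 139 138 139 138 139 139]
 [136 138 137 138 146 210 165 134 139 138 137 139 138 139 138]
 [129 132 132 134 159 221 209 137 136 138 138 139 138 139 139]
 [138 136 132 126 126 194 227 177 133 139 138 138 139 138 139]
 [137 138 138 138 126 144 216 221 142 134 139 139 138 138 138]
 [137 137 137 139 129 125 184 223 199 127 132 134 138 139 139]
 [137 138 139 139 130 127 136 207 229 151 127 124 129 136 138]
 [139 139 138 139 129 129 123 169 221 214 140 137 132 130 136]
 [137 137
[... 4362 characters left out ...]
 62  62  60  62  66  71  75  75  76  74  74  79  79]
 [ 63  64  62  62  60  63  64  69  73  74  76  75  73  79  79]
 [ 64  64  62  61  60  63  65  68  72  75  76  76  74  79  80]
 [ 63  64  63  60  61  63  66  69  72  75  76  76  77  80  80]
 [ 64  64  63  58  61  64  65  70  71  74  77  76  78  82  79]
 [ 64  64  64  60  62  64  65  69  73  73  74  77  79  83  78]
 [ 65  65  65  61  60  65  65  70  73  71  72  75  81  77  78]]
[ 274   10   23   54 1132] [285.1  35.7] [549.  -16.6]
[ 416   51  111   57 4297] [473.  80.] [718.2 -12.9]
[ 366  264  122   68 3649] [421.3 295.4] [ 752.7 -233.7]
[232 338  47  14 144] [247.3 343.8] [ 574.3 -342.1]
[279 345  27  21 158] [285.8 356.6] [ 623.4 -351.6]
```

Run:
```python
from h import *
for n in ('scene','side'):
    m,M=T(n); d=M[:2,3]-[531.5,63.2]; d/=np.linalg.norm(d)
    f=lambda r,z: round(proj(m,M,[*(np.array([531.5,63.2])+r*d),z])[1],1)
    for L in (0,6,8,10,12): print(n,L,'collar top edge',f(30,124+L),'bottom edge',f(30,114+L),'| hub near rim',f(31,114),'hub foot-head bottom',f(31,79))
```

```text
scene 0 collar top edge 243.0 bottom edge 245.7 | hub near rim 245.9 hub foot-head bottom 255.0
scene 6 collar top edge 241.4 bottom edge 244.1 | hub near rim 245.9 hub foot-head bottom 255.0
scene 8 collar top edge 240.8 bottom edge 243.5 | hub near rim 245.9 hub foot-head bottom 255.0
scene 10 collar top edge 240.3 bottom edge 243.0 | hub near rim 245.9 hub foot-head bottom 255.0
scene 12 collar top edge 239.8 bottom edge 242.5 | hub near rim 245.9 hub foot-head bottom 255.0
side 0 collar top edge 181.5 bottom edge 183.8 | hub near rim 184.0 hub foot-head bottom 191.7
side 6 collar top edge 180.2 bottom edge 182.4 | hub near rim 184.0 hub foot-head bottom 191.7
side 8 collar top edge 179.7 bottom edge 182.0 | hub near rim 184.0 hub foot-head bottom 191.7
side 10 collar top edge 179.3 bottom edge 181.5 | hub near rim 184.0 hub foot-head bottom 191.7
side 12 collar top edge 178.8 bottom edge 181.1 | hub near rim 184.0 hub foot-head bottom 191.7
```

The collar edges in both fixed views (scene rows about 239.5 and 243, hub rim at 246) fit a lift of about 10 mm, and the wedge stayed put after release. Handing in.

```bash
python3 -c "
from rig import *
print(finish_job())"
```

```text
the job is handed in; nothing more can be done
None
```

I handed the job in at about 43 s: the paddle was seated home and let go, then the wedge lifted it about 10 mm clear of the hub and was left in the slot holding it. No verdict came back; the lift and seating are read from the camera images and forces.

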